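Take the guard off a sample jar and unscrew its tight cap

ROBOT

A 7-joint arm with a two-finger parallel gripper is mounted at the origin on a cart in front of the work surface, level with it; the furniture and walls round the work are solid. World frame = base frame: x ahead of the robot, y to its left, z up, the work surface at z = 0. Lengths are in m, angles in rad, forces in N, time in s.
With the tool pointing down it reaches from about 0.4 to 0.85 m from the base axis. Payload 4.5 kg.
Tool frame: the origin (TCP) lies midway between the tips of the shut fingers; the grasp point (between the pads) lies behind it (r.grip_point_offset is the z of the grasp point in the tool frame, in m); z points along the fingers, y is the line along which they close (so a half turn about z gives the same grasp; the last joint's range is limited). The gripper opens to 88 mm and grips with 3 to 60 N. Pads are 18 mm wide; open, the fingers measure 123 mm over their backs; the gripper's body (75 mm by 187 mm) begins 45 mm behind the grasp point.
Start: joints at [1.222, 0.689, -0.195, 1.565, 0.157, 0.902, -0.215], TCP at [0.233, -0.58, 0.239] pointing down, gripper open.
Joint ranges: [-3.01, 3.01], [-0.46, 2.08], [-1.47, 1.51], [0.13, 2.56], [-1, 4.14], [0.04, 2.09], [-2.66, 2.66]. Speed limits (rad/s): [2.57, 2.57, 3.14, 3.14, 3.14, 3.14, 3.14].

INTERFACE

Orientations are given as a unit quaternion [x, y, z, w].
In Python, from plant import r, optics, workorder gives the robot as it stands.
- The arm moves only by the shell command python3 -m creep 'ROWS' [FORCE]. ROWS is JSON, a list of rows, each an object of numbers: "grip": the gripper command: -1 is shut, 1 is fully open, values between are in proportion; "tx", "ty", "tz": the shift along the tool's x, y, z in cm; "spin": the turn about the tool's z in degrees. In form: [{"grip": .., "tx": .., "ty": .., "tz": .., "spin": ..}, ...]. A call has 1 to 8 rows; each row shifts and turns the commanded pose from where the row before left it, along the tool's axes as they then stand; what a row does not reach is not made up. A row lasts 1/12 s, in which the tool goes at most 41.7 mm and 7.16 degrees, less where a joint would pass 70% of its speed; a pose out of reach is approached as far as the arm can. A call with a gripper value outside its range is refused whole. The fingers move at their own pace and stop on an object; FORCE is the grip in N (left out, the last holds). Time passes only in rows, so rows that do not move let the fingers close. It gives the time, the measured TCP pose, the force, the opening and the grip force at its end, in the units of the state.
- r.get_state(): the state, without advancing time (a new reading comes with each control period).
- optics.snapshot(name): name is "side" or "top"; returns (picture, depth): 480x640x3 uint8, red, green, blue; 480x640 float32, m along the optical axis (not along the pixel's ray), 0 where there is no reading.
- optics.get_calibration(name): a dict with "fx", "fy", "cx", "cy" (pixels), "D" ([k1, k2, p1, p2, k3] as OpenCV has them; the pictures are not rectified), "extrinsics" (4x4, takes a point from world to camera coordinates). Camera axes: x right, y down, z forward; pixel columns grow to the right and rows downward; lengths in m; the calibration is good to about 2 mm. A picture is of the moment at which its call begins. get_calibration takes no time and is no camera call.
- workorder.finish_job(): hands the job in; it is judged then, once.
The state is a dict: "clock": time; "q": joint angles; "qd": joint speeds; "joint_torque": joint torques, N m; "tool_pos": TCP position; "eef_rot": TCP orientation; "contact_force": force on the tool from outside, world axes, zero at the start; "moment": the same for the moment, N m; "opening": opening from 0.0 (shut) to 1.0 (fully open); "finger_force": force on a finger pad.
Only numpy, scipy, OpenCV 4.12 (cv2) and the standard library are available. Lean on these libraries where they do the work, as an engineer would, in place of code of your own. Each camera call takes 0.05 s, during which the arm holds its last target. There are 200 camera calls.

TASK

Lift the yellow guard off the capped amber sample jar by its black tab and hang it over the steel bar of the rail, its two legs straddling the bar. Then unscrew the tight blue cap (counter-clockwise from above) while the jar stays down in its nest, stop turning when the threads let go, and raise the cap straight up by about 2 cm, level and centred over the jar. Finish while holding the cap there, clear of the jar but just above it; do not put it down, and leave the other bottles and the beaker alone.

Things in the scene. Friction and masses are not known exactly. Their poses are not given: they have to be found in the camera images.
- guard_tab (a point): Centre of the guard's black upright grip tab: 30 mm along the guard's x, 12 mm along its y, 30 mm high (z, up), on the middle of its flat top. The guard is a loose yellow inverted U, 90 g: top 68 x 28 x 3 mm, legs at +x and -x, 62 mm apart inside and 58 mm long below the top's underside. At the start it rests on the cap's top
- guard_saddle (a point): Centre of the underside of the guard's flat top, 18 mm below the tab's centre, between the legs; same axes as the guard tab. Hung on the bar, this surface lies on the bar and the guard's x points across the bar
- rail_mid (a point): Middle of the axis of the rail's round steel bar: 12 mm thick, 180 mm long, level, along this point's y, 135 mm above the bench; x points across it. A post of 14 mm diameter stands at each end, up to 8 mm above the bar's axis, on a 90 x 30 x 8 mm foot. Fixed
- nest: Grey block 110 x 110 x 30 mm, fixed to the bench, origin at the centre of its underside, z up. A square pocket in its top (56 mm wide, floor 8 mm above the bench) holds the jar's square foot, and keeps the jar from turning but not from being lifted
- jar: Loose amber jar, about 0.4 kg, origin at the centre of its underside, z up. Square foot 54 x 54 x 30 mm, above it a round body of 44 mm diameter up to 78 mm, then the threaded neck up to 98 mm. It stands in the nest's pocket, its axes along the nest's
- cap_center (a point): Centre (half-way up) of the blue round screw cap, 51 mm in diameter, 20 mm high, 40 g, z up. Screwed down it is 92 mm above the jar's underside. Quick thread: turned counter-clockwise from above it rises about 2 mm and comes free after about 55 degrees; it lifts off at 60 to 100, best near 80, and meets a stop at about 104. A sprung liner makes it tight (about 0.15 to 0.3 N m)
- cap_mark (a point): Point on the cap's side, 25 mm from its axis, at half its height, by the white line on its top. Screwed down it lies on the jar's +x side; unscrewing moves it counter-clockwise towards the jar's +y side. Pulling up before the thread is free lifts the jar out of its nest; a cap turned more than 130 degrees is over-turned
- buffer_bottle_0: Bystander: clear bottle with blue cap, 56 mm wide, 137 mm high, origin under its centre
- buffer_bottle_1: Bystander: clear bottle with blue cap, 68 mm wide, 167 mm high, origin under its centre
- buffer_bottle_2: Bystander: clear bottle with red cap, 50 mm wide, 117 mm high, origin under its centre
- beaker: Bystander: glass beaker, 55 mm wide, 70 mm high, origin under its centre
There are look-alikes about, which are no part of the job. Of the things like the part that bears cap_center, leave any that is green; of the rest the smaller one is meant.

How it is judged:
By the outcome, as a careful person would: the job done as asked, in the order asked, and still so for the second after the job is handed in, while the arm keeps its last pose, push and grip.
It also fails if it takes over 46 s, if anything falls off the work surface, if the arm or the gripper's body presses on something with over 40 N, if the wrist force passes 120 N, or if a joint passes its speed limit or range.

## Working session

There is one attempt and no reset: what is moved stays moved. The work goes in short steps, Python scripts to look and compute and a shell command to move; the robot and the scene stay as the last step left them, time stands still between calls to the robot, and variables do not carry over. Pictures are saved under pics/ and viewed, at most 10 in all, crops included, and the job is handed in when it is done.

```bash
mkdir -p pics; cat > h.py <<'E'
import numpy as np, cv2
from plant import r, optics, workorder
def snap(n,f=None):
    im,d=optics.snapshot(n)
    if f: cv2.imwrite('pics/'+f,im[:,:,::-1])
    np.savez('last_%s.npz'%n,im=im,d=d); return im,d
def cal(n):
    c=optics.get_calibration(n); K=np.array([[c['fx'],0,c['cx']],[0,c['fy'],c['cy']],[0,0,1.]])
    return K,np.array(c['D'],float),np.array(c['extrinsics'])
def ray(n,uv):
    K,D,T=cal(n); p=cv2.undistortPoints(np.array(uv,float).reshape(-1,1,2),K,D)[:,0]
    d=np.c_[p,np.ones(len(p))]@T[:3,:3]; o=-T[:3,:3].T@T[:3,3]; return o,d
def onz(n,uv,z):
    o,d=ray(n,uv); return o+d*((z-o[2])/d[:,2])[:,None]
def pts(n,mask,d):
    v,u=np.nonzero(mask&(d>0)); o,dd=ray(n,np.c_[u,v]); return o+dd*d[v,u][:,None],np.c_[u,v]
E
python3 - <<'E'
from h import *
for n in('top','side'):
    snap(n,n+'0.png'); K,D,T=cal(n); print(n,np.round(K[0,0]),np.round(-T[:3,:3].T@T[:3,3],3),np.round(T[:3,:3],2).tolist())
s=r.get_state(); print(s['clock'],s['tool_pos'],s['eef_rot'],s['opening'],r.grip_point_offset)
E
```

```text
top 610.0 [0.49  0.248 1.145] [[-0.03, -1.0, 0.01], [-1.0, 0.03, -0.09], [0.09, -0.01, -1.0]]
side 524.0 [0.366 0.873 0.617] [[-0.94, -0.34, 0.01], [-0.22, 0.59, -0.78], [0.26, -0.74, -0.63]]
0.1 [ 0.23319157 -0.57926338  0.23800006] [ 9.81732033e-01  1.90267039e-01 -2.10548310e-04 -7.90710977e-04] 0.999954647281619 -0.0187
```

View pics/top0.png

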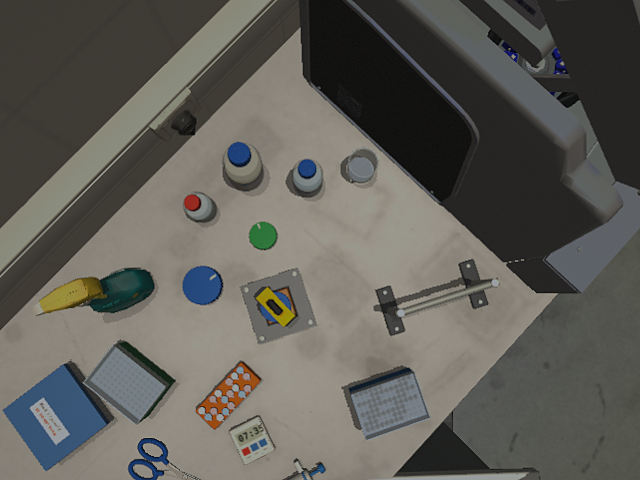

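View pics/side0.png

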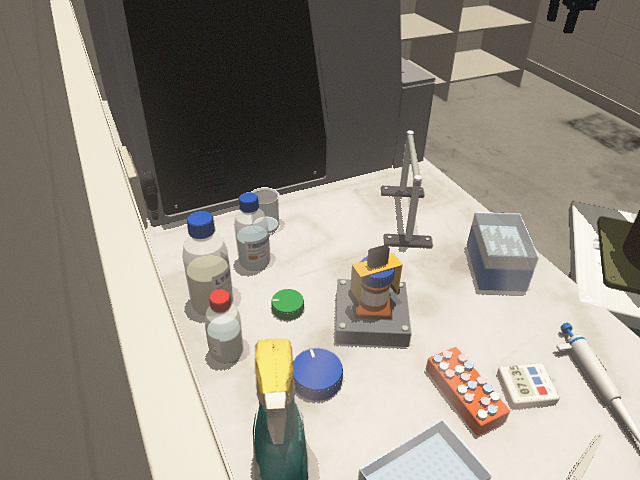

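The top view shows the nest and guard at about (278,305), with the black tab near (274,306). The bar's ends are at (401,313) and (495,283), and the large loose blue cap and the green cap are decoys. The side view shows the guard on the jar at (377,270) and the bar from (410,135) to (415,240).

```bash
python3 - <<'E'
from h import *
L=np.load('last_top.npz'); im,d=L['im'],L['d']
hsv=cv2.cvtColor(im,cv2.COLOR_RGB2HSV); H,S,V=[hsv[...,i].astype(int) for i in range(3)]
box=np.zeros(H.shape,bool); box[260:350,235:325]=1
ym=box&(H>15)&(H<35)&(S>120)&(V>80)
P,uv=pts('top',ym,d); print('yel z',np.percentile(P[:,2],[5,25,50,75,95]))
# guard top: fill hull of yellow incl tab
c=np.concatenate(cv2.findContours(ym.astype(np.uint8),cv2.RETR_EXTERNAL,cv2.CHAIN_APPROX_NONE)[0])[:,0]
def rect(n,c,z):
    W=onz(n,c,z)[:,:2]; R=cv2.minAreaRect((W*1000).astype(np.float32)); b=cv2.boxPoints(R); return R,b.tolist()
print('guard',rect('top',c,.113))
bm=box&(H>105)&(H<125)&(S>150); print('blue',bm.sum()); c2=np.argwhere(bm)[:,::-1]
print('blue bbox onz .11',onz('top',[c2.min(0),c2.max(0)],.11))
km=np.zeros_like(box); km[285:330,255:295]=1; km&=(V<45); k=np.argwhere(km)[:,::-1]; print('tab',km.sum(),k.mean(0),k.min(0),k.max(0))
Pk,_=pts('top',km,d); print(np.percentile(Pk,[5,50,95],axis=0))
gm=box&(S<45)&(V>70)&(V<150)
Pg,ug=pts('top',gm,d); ok=abs(Pg[:,2]-.03)<.005; g=Pg[ok]; print('nest n',ok.sum(),np.median(Pg[:,2])); print(cv2.minAreaRect((g[:,:2]*1000).astype(np.float32)))
gs=onz('top',ug[ok],.03); print(cv2.minAreaRect((gs[:,:2]*1000).astype(np.float32)))
# rail
e=onz('top',[[401,313],[495,283]],.143); print('bar ends',e)
Ls=np.load('last_side.npz'); print('rail depth', [pts('top',(np.indices(H.shape)[0]//1==v)&(abs(np.indices(H.shape)[1]-u)<2),d)[0].round(3).tolist() for u,v in[(401,313),(448,298),(495,283)]])
big=cv2.resize(im[255:355,230:330],(500,500),interpolation=cv2.INTER_CUBIC); b2=cv2.resize(im[255:340,370:510],(800,486),interpolation=cv2.INTER_CUBIC)
out=np.zeros((600,800,3),np.uint8); out[:300,:300]=cv2.resize(big,(300,300)); out[:300,300:]=cv2.resize(b2,(500,300)); s=Ls['im'][125:345,320:460]; out[300:,:]=0; s=cv2.resize(s,(191,300)); out[300:,:191]=s
cv2.imwrite('pics/crop.png',out[:,:,::-1])
E
```

```text
yel z [0.10594024 0.11207436 0.11351034 0.11487548 0.11842211]
guard (((468.3149108886719, 311.24560546875), (67.80874633789062, 35.38460922241211), 43.35657501220703), [[431.51678466796875, 300.8330078125], [455.80963134765625, 275.10504150390625], [505.113037109375, 321.658203125], [480.8201904296875, 347.38616943359375]])
blue 204
blue bbox onz .11 [[0.49273268 0.33843914 0.11      ]
 [0.44110118 0.28892653 0.11      ]]
tab 147 [276.24489796 306.84353741] [267 287] [294 325]
[[0.43932325 0.28902196 0.0285161 ]
 [0.46602913 0.31160168 0.14240941]
 [0.49210889 0.32289734 0.1452301 ]]
nest n 2270 0.003496976000850305
((465.2535400390625, 314.63861083984375), (109.68212127685547, 110.4337158203125), 16.56037139892578)
((465.04962158203125, 314.3811340332031), (109.50164031982422, 110.01517486572266), 16.932960510253906)
bar ends [[ 0.45060962  0.10605767  0.143     ]
 [ 0.49524893 -0.05088053  0.143     ]]
rail depth [[[0.451, 0.108, 0.144], [0.451, 0.106, 0.142], [0.451, 0.105, 0.144]], [[0.473, 0.029, 0.14], [0.473, 0.027, 0.139], [0.473, 0.025, 0.139]], [[0.495, -0.049, 0.145], [0.495, -0.051, 0.142], [0.495, -0.052, 0.146]]]
```

View pics/crop.png

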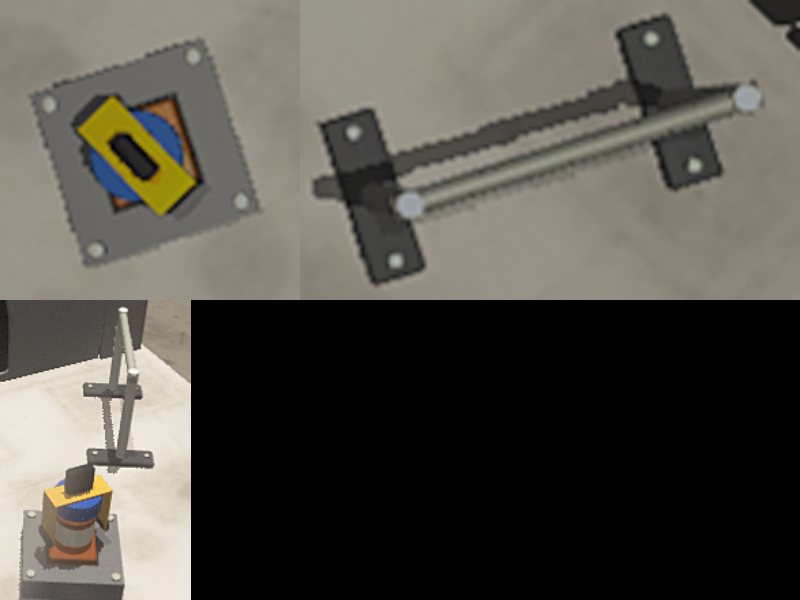

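```bash
python3 - <<'E'
from h import *
A=[]
for n in('top','side'):
    L=np.load('last_%s.npz'%n); P,_=pts(n,L['d']>0,L['d']); A.append(P)
    if n=='top':
        im,d=L['im'],L['d']; hsv=cv2.cvtColor(im,cv2.COLOR_RGB2HSV).astype(int)
        m=np.zeros(d.shape,bool); m[260:350,235:325]=1
        P2,_=pts('top',m,d); c=hsv[m&(d>0)]
        t=P2[(P2[:,2]>.128)&(P2[:,2]<.16)]; R=cv2.minAreaRect((t[:,:2]*1000).astype(np.float32)); print('tab',len(t),t.mean(0),R)
        y=P2[(P2[:,2]>.109)&(c[:,0]>15)&(c[:,0]<35)&(c[:,1]>120)]; print('top',cv2.minAreaRect((y[:,:2]*1000).astype(np.float32)))
P=np.vstack(A); x0,y0=-.1,-.7
M=np.full((20,26),-1.); P=P[(P[:,0]>x0)&(P[:,0]<.9)&(P[:,1]>y0)&(P[:,1]<.6)&(P[:,2]<1)]
np.maximum.at(M,(((P[:,0]-x0)/.05).astype(int),((P[:,1]-y0)/.05).astype(int)),P[:,2])
print('rows x, cols y from -.7 step .05, cm')
for i in range(19,-1,-1): print('%.2f'%(x0+i*.05),' '.join('%3d'%(v*100) if v>-1 else '  .' for v in M[i]))
E
```

```text
tab 141 [0.46567257 0.31424988 0.14265088] ((465.7410888671875, 314.4577941894531), (28.958498001098633, 12.147809982299805), 43.52118682861328)
top ((465.8094482421875, 313.8604736328125), (67.9747314453125, 27.670255661010742), 42.75986099243164)
rows x, cols y from -.7 step .05, cm
0.85   .   .   .   .   .   .   .   .   .   .  20  20  22  23   .   .   .   0  42  42  30  46  46   .   .   .
0.80   .   .   .   .   .   .   .   .   .   .  21  21  20   .   .  51   0  51  45   0   0  30  47  53   .   .
0.75   .   .   .   .   .   .   .   .   .   .  23  23   .  54  58  54  54  53   0   0   0   0  30  58  62   .
0.70   .   .   .   .   .   .   .   .   .  21  22   .   .  55  71  54  54   7  14  14  16  17  30  30  61  56
0.65   .   .   .   .   .   .   .   .   .  22  22   .   .  71  71  54   7   7  14  13  13  16  12  11  30  52
0.60   .   .   .   .   .   .   .   .  21  21   .   .  61  62  54   0   0   0   0   0   2   2  12  12   0  30
0.55   .   .   .   .   .   .   .   .  21  22  22  51  52  48   0   0   0   0   0   0   2   2   0   0   0   0
0.50 -89   .   .   .   .   .   .   .   .  22  22  3
[... 667 characters left out ...]
   0   8   8   0   0   2   2   2   0   1   1
0.15 -88 -87 -88  32  32 -88 -88 -88 -88   .   0   0   0   0   0   0   0   0   2   3   2   2   0   0   1   1
0.10 -88 -88 -88 -88 -88 -88 -88 -88 -88 -88   0   0   1   1   1   1   1   0   0   2   2   2   0   0   .   .
0.05 -88 -88 -88 -88 -88 -88 -88 -88 -88 -87   0   1   1   9   9   1   1   0   0   0   0   2   2   0   .   .
0.00 -88 -88 -88 -88 -88 -88 -88 -88 -88 -87   0   1   1   .   3   1   1   0   .   .   .   .   .   .   .   .
-0.05 -88 -88 -88 -88 -88 -88 -87 -88 -88 -88   .   .   .   .   .   .   .   .   .   .   .   .   .   .   .   .
-0.10 -88 -88 -88 -88 -88 -88 -88 -87 -88   .   .   .   .   .   .   .   .   .   .   .   .   .   .   .   .   .
```

```bash
cat >> h.py <<'E'
from scipy.spatial.transform import Rotation as Ro
def goal(x,y,z,yawx=None,comment=''):
    """tool-frame shift in cm to bring TCP to x,y,z; spin to bring tool x to world yaw (deg)"""
    s=r.get_state(); R=Ro.from_quat(s['eef_rot']).as_matrix(); p=np.array(s['tool_pos'])
    yaw=np.degrees(np.arctan2(R[1,0],R[0,0])); t=R.T@(np.array([x,y,z])-p)*100
    print(comment,'t',round(s['clock'],2),'pos',p.round(4),'yaw',round(yaw,1),'tilt',R[:,2].round(3),'shift cm',t.round(2),'spin',None if yawx is None else round((yaw-yawx+180)%360-180,1),'F',np.round(s['contact_force'],1),'M',np.round(s['moment'],2),'op',round(s['opening'],3),'ff',np.round(s['finger_force'],1),'q',np.round(s['q'],2))
E
python3 -m creep '[{"tx":2,"ty":-2.2,"tz":-2.2,"grip":1},{"tx":2.6,"ty":-2.8,"tz":-1.5,"grip":1},{"tx":2.6,"ty":-2.8,"tz":-1.5,"grip":1},{"tx":2.6,"ty":-2.8,"tz":-1.5,"grip":1},{"tx":2.6,"ty":-2.8,"tz":0,"grip":1},{"tx":2.6,"ty":-2.8,"tz":0,"grip":1},{"tx":2.6,"ty":-2.8,"tz":0,"grip":1},{"tx":2.6,"ty":-2.8,"tz":0,"grip":1}]'
python3 -c "
from h import *
goal(.41,0,.3,43.3)"
```

```text
t 0.1 pos [ 0.2332 -0.5793  0.238 ] yaw 21.9 tilt [-0.001  0.001 -1.   ] shift cm [ 38.04 -47.14  -6.13] spin -21.4 F [ 0.3 -0.4 -0.1] M [ 0.01 -0.05 -0.01] op 1.0 ff 0.0 q [ 1.22  0.69 -0.19  1.57  0.16  0.9  -0.22]$[0]: bad value
```

```bash
python3 -m creep '[{"grip":1,"tx":2,"ty":-2.2,"tz":-2.2,"spin":0},{"grip":1,"tx":2.6,"ty":-2.8,"tz":-1.5,"spin":0},{"grip":1,"tx":2.6,"ty":-2.8,"tz":-1.5,"spin":0},{"grip":1,"tx":2.6,"ty":-2.8,"tz":-1.5,"spin":0},{"grip":1,"tx":2.6,"ty":-2.8,"tz":0,"spin":0},{"grip":1,"tx":2.6,"ty":-2.8,"tz":0,"spin":0},{"grip":1,"tx":2.6,"ty":-2.8,"tz":0,"spin":0},{"grip":1,"tx":2.6,"ty":-2.8,"tz":0,"spin":0}]'
python3 -c "
from h import *
goal(.41,0,.3,43.3)"
```

```text
clock: 0.77
tool_pos: [0.3395, -0.3002, 0.3057]
eef_rot: [0.982, 0.19, -0.0, -0.0]
contact_force: [-0.0, -0.2, -0.1]
opening: 1.0
finger_force: 0.0
 t 0.77 pos [ 0.3395 -0.3002  0.3057] yaw 21.9 tilt [-0.  0. -1.] shift cm [ 17.75 -25.22   0.57] spin -21.4 F [-0.  -0.2 -0.1] M [ 0.04 -0.08 -0.01] op 1.0 ff 0.0 q [ 0.79  0.38 -0.23  1.96  0.12  0.81 -0.7 ]
```

```bash
python3 -m creep '[{"grip":1,"tx":2.2,"ty":-3.2,"tz":0,"spin":0},{"grip":1,"tx":2.2,"ty":-3.2,"tz":0,"spin":0},{"grip":1,"tx":2.2,"ty":-3.2,"tz":0,"spin":0},{"grip":1,"tx":2.2,"ty":-3.2,"tz":0,"spin":0},{"grip":1,"tx":2.2,"ty":-3.2,"tz":0,"spin":0},{"grip":1,"tx":2.2,"ty":-3.2,"tz":0,"spin":0},{"grip":1,"tx":2.2,"ty":-3.2,"tz":0,"spin":0},{"grip":1,"tx":2.2,"ty":-3.2,"tz":0,"spin":0}]' >/dev/null
python3 -c "
from h import *
goal(.4657,.3143,.22,43.3)"
```

```text
t 1.43 pos [0.4068 0.0029 0.3057] yaw 21.9 tilt [-0. -0. -1.] shift cm [ 17.09 -26.69   8.56] spin -21.4 F [ 1.5 -0.1  0.7] M [ 0.01 -0.08 -0.03] op 1.002 ff 0.0 q [ 0.11  0.32 -0.31  2.08  0.14  0.77 -1.48]
```

```bash
python3 -m creep '[{"grip":1,"tx":2.1,"ty":-3.3,"tz":1,"spin":0},{"grip":1,"tx":2.1,"ty":-3.3,"tz":1,"spin":0},{"grip":1,"tx":2.1,"ty":-3.3,"tz":1,"spin":0},{"grip":1,"tx":2.1,"ty":-3.3,"tz":1,"spin":0},{"grip":1,"tx":2.1,"ty":-3.3,"tz":1,"spin":0},{"grip":1,"tx":2.1,"ty":-3.3,"tz":1,"spin":0},{"grip":1,"tx":2.1,"ty":-3.3,"tz":1,"spin":0},{"grip":1,"tx":2.1,"ty":-3.3,"tz":1,"spin":0}]' >/dev/null
python3 -m creep '[{"grip":1,"tx":0,"ty":0,"tz":0,"spin":-7},{"grip":1,"tx":0,"ty":0,"tz":0,"spin":-7},{"grip":1,"tx":0,"ty":0,"tz":0,"spin":-7},{"grip":1,"tx":0,"ty":0,"tz":0,"spin":0}]' >/dev/null
python3 -c "
from h import *
goal(.4657,.3143,.118,43.3)"
```

```text
t 2.43 pos [0.4639 0.3087 0.225 ] yaw 43.1 tilt [-0.001 -0.001 -1.   ] shift cm [ 0.53 -0.28 10.7 ] spin -0.2 F [ 0.3  0.  -0.7] M [-0.01 -0.01 -0.01] op 0.997 ff 0.0 q [-0.44  0.63 -0.38  1.78  0.31  0.79 -1.79]
```

```bash
python3 -m creep '[{"grip":1,"tx":0.5,"ty":-0.3,"tz":2.7,"spin":0},{"grip":1,"tx":0,"ty":0,"tz":4,"spin":0},{"grip":0.2,"tx":0,"ty":0,"tz":3,"spin":0},{"grip":0,"tx":0,"ty":0,"tz":1,"spin":0},{"grip":-0.3,"tx":0,"ty":0,"tz":0,"spin":0},{"grip":-0.3,"tx":0,"ty":0,"tz":0,"spin":0}]' 30
python3 - <<'E'
from h import *
goal(.4657,.3143,.118,43.3)
snap('side','side1.png')
E
```

```text
clock: 2.93
tool_pos: [0.4662, 0.3146, 0.1192]
eef_rot: [0.931, 0.365, 0.0, 0.0]
contact_force: [0.5, -0.6, 0.9]
opening: 0.722
finger_force: 0.0
 t 2.93 pos [0.4662 0.3146 0.1192] yaw 42.8 tilt [ 0.  0. -1.] shift cm [-0.05 -0.01  0.12] spin -0.5 F [ 0.5 -0.6  0.9] M [-0.04 -0.02  0.03] op 0.722 ff 0.0 q [-0.5   0.79 -0.29  1.86  0.4   0.55 -1.88]
```

View pics/side1.png

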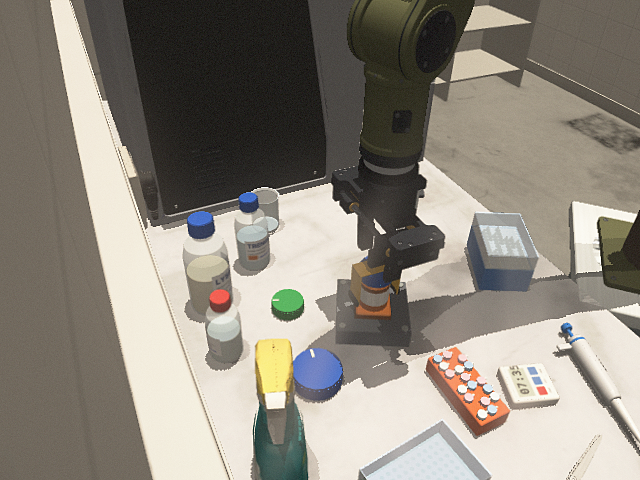

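The fingers straddle the guard's tab at about (385,250), and nothing has been disturbed. I'll close now.

```bash
python3 -m creep '[{"grip":-1,"tx":0,"ty":0,"tz":0.1,"spin":0},{"grip":-1,"tx":0,"ty":0,"tz":0,"spin":0},{"grip":-1,"tx":0,"ty":0,"tz":0,"spin":0},{"grip":-1,"tx":0,"ty":0,"tz":0,"spin":0},{"grip":-1,"tx":0,"ty":0,"tz":0,"spin":0},{"grip":-1,"tx":0,"ty":0,"tz":0,"spin":0},{"grip":-1,"tx":0,"ty":0,"tz":0,"spin":0},{"grip":-1,"tx":0,"ty":0,"tz":0,"spin":0}]' 35
```

```text
clock: 3.65
tool_pos: [0.4661, 0.3142, 0.1178]
eef_rot: [0.931, 0.366, 0.0, 0.0]
contact_force: [-0.3, -1.1, 0.7]
opening: 0.127
finger_force: 35.0
```

```bash
python3 -m creep '[{"grip":-1,"tx":0,"ty":0,"tz":-0.5,"spin":0},{"grip":-1,"tx":0,"ty":0,"tz":-1,"spin":0},{"grip":-1,"tx":0,"ty":0,"tz":-2,"spin":0},{"grip":-1,"tx":0,"ty":0,"tz":-2.5,"spin":0},{"grip":-1,"tx":0,"ty":0,"tz":-2.5,"spin":0},{"grip":-1,"tx":0,"ty":0,"tz":-2.5,"spin":0},{"grip":-1,"tx":0,"ty":0,"tz":-1.5,"spin":0},{"grip":-1,"tx":0,"ty":0,"tz":0,"spin":0}]'
python3 - <<'E'
from h import *
goal(.473,.0276,.245,15.9)
L=snap('side'); K,D,T=cal('side'); s=r.get_state()
hsv=cv2.cvtColor(L[0],cv2.COLOR_RGB2HSV).astype(int); m=np.zeros(L[1].shape,bool); m[100:340,300:460]=1
ym=m&(hsv[...,0]>15)&(hsv[...,0]<35)&(hsv[...,1]>120)&(hsv[...,2]>70); P,_=pts('side',ym,L[1]); print(ym.sum(),np.percentile(P,[2,50,98],axis=0).round(3))
E
```

```text
clock: 4.32
tool_pos: [0.4673, 0.316, 0.2468]
eef_rot: [0.931, 0.366, 0.004, -0.001]
contact_force: [-0.1, 1.3, -0.2]
opening: 0.131
finger_force: 35.0
 t 4.32 pos [0.4673 0.316  0.2468] yaw 42.9 tilt [ 0.006  0.005 -1.   ] shift cm [-19.23  21.5    0.04] spin 27.0 F [-0.1  1.3 -0.2] M [ 0.03 -0.06 -0.03] op 0.131 ff 35.0 q [-0.44  0.61 -0.39  1.74  0.3   0.84 -1.79]
748 [[0.433 0.29  0.193]
 [0.474 0.323 0.243]
 [0.499 0.362 0.339]]
```

```bash
python3 -m creep '[{"grip":-1,"tx":0,"ty":0,"tz":0,"spin":6},{"grip":-1,"tx":0,"ty":0,"tz":0,"spin":7},{"grip":-1,"tx":0,"ty":0,"tz":0,"spin":7},{"grip":-1,"tx":0,"ty":0,"tz":0,"spin":7},{"grip":-1,"tx":0,"ty":0,"tz":0,"spin":0}]' >/dev/null
python3 -c "
from h import *
goal(.473,.0276,.245,15.9)"
```

```text
t 4.78 pos [0.4651 0.3137 0.2414] yaw 15.8 tilt [-0.002 -0.002 -1.   ] shift cm [-7.02 27.75 -0.3 ] spin -0.1 F [ 0.2 -0.2 -1. ] M [-0.01  0.07  0.02] op 0.136 ff 35.0 q [-0.53  0.61 -0.25  1.75  0.19  0.81 -2.16]
```

```bash
python3 -m creep '[{"grip":-1,"tx":-0.5,"ty":2,"tz":-0.3,"spin":0},{"grip":-1,"tx":-1,"ty":4,"tz":-0.1,"spin":0},{"grip":-1,"tx":-1,"ty":4,"tz":0,"spin":0},{"grip":-1,"tx":-1,"ty":4,"tz":0,"spin":0},{"grip":-1,"tx":-1,"ty":4,"tz":0,"spin":0},{"grip":-1,"tx":-1,"ty":4,"tz":0,"spin":0},{"grip":-1,"tx":-1,"ty":4,"tz":0,"spin":0},{"grip":-1,"tx":-0.5,"ty":1.75,"tz":0,"spin":0}]' >/dev/null
python3 - <<'E'
from h import *
goal(.473,.0276,.245,15.9)
snap('side','side2.png');snap('top')
E
```

```text
t 5.45 pos [0.4735 0.0216 0.2457] yaw 15.8 tilt [-0.003 -0.004 -1.   ] shift cm [ 0.12 -0.59  0.07] spin -0.1 F [-0.  -0.4 -1.5] M [-0.02  0.02 -0.02] op 0.135 ff 35.0 q [ 0.04  0.49 -0.28  1.99  0.21  0.69 -1.67]
```

View pics/side2.png

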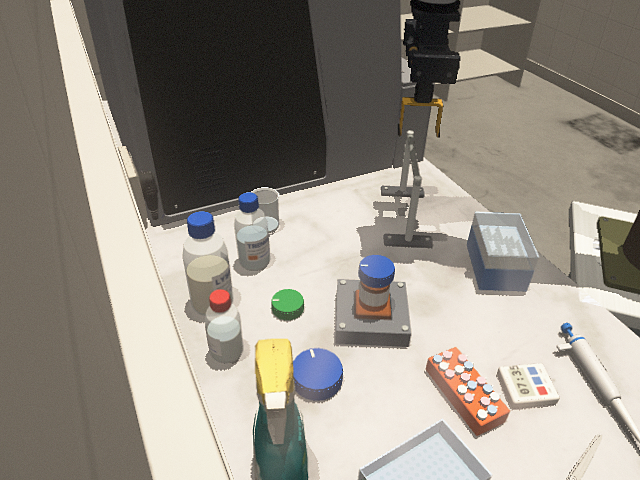

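The guard hangs level in the gripper at about (422,118), above the bar at (412,150). The bare blue cap on the jar is at (377,265), with its white mark at about (363,265).

```bash
python3 -m creep '[{"grip":-1,"tx":0.1,"ty":-0.3,"tz":1,"spin":0},{"grip":-1,"tx":0,"ty":-0.3,"tz":2.5,"spin":0},{"grip":-1,"tx":0,"ty":0,"tz":2.5,"spin":0},{"grip":-1,"tx":0,"ty":0,"tz":2,"spin":0},{"grip":-1,"tx":0,"ty":0,"tz":1,"spin":0},{"grip":-1,"tx":0,"ty":0,"tz":0.5,"spin":0},{"grip":-1,"tx":0,"ty":0,"tz":0,"spin":0}]'
python3 - <<'E'
from h import *
goal(.473,.0276,.149,15.9)
E
```

```text
clock: 6.13
tool_pos: [0.4732, 0.0355, 0.1505]
eef_rot: [0.99, 0.14, -0.001, -0.0]
contact_force: [-0.3, 0.5, -0.3]
opening: 0.135
finger_force: 35.0
 t 6.13 pos [0.4732 0.0355 0.1505] yaw 16.1 tilt [-0.003  0.    -1.   ] shift cm [-0.24  0.75  0.15] spin 0.2 F [-0.3  0.5 -0.3] M [ 0.   -0.04  0.03] op 0.135 ff 35.0 q [-0.04  0.65 -0.2   2.09  0.3   0.43 -1.77]
```

Recentre slightly across the bar, lower the last 1.5 mm and check for contact, then release.

```bash
python3 -m creep '[{"grip":-1,"tx":-0.2,"ty":0,"tz":0.15,"spin":0},{"grip":-1,"tx":0,"ty":0,"tz":0.05,"spin":0},{"grip":-1,"tx":0,"ty":0,"tz":0,"spin":0}]'
python3 - <<'E'
from h import *
goal(.473,.0276,.149,15.9)
snap('side')
L=np.load('last_side.npz'); im=L['im'][80:280,340:500]; cv2.imwrite('pics/s3.png',cv2.resize(im,(480,600),interpolation=cv2.INTER_CUBIC)[:,:,::-1])
E
```

```text
clock: 6.38
tool_pos: [0.4724, 0.034, 0.1503]
eef_rot: [0.99, 0.139, 0.001, -0.0]
contact_force: [-0.1, 0.4, -0.5]
opening: 0.129
finger_force: 35.0
 t 6.38 pos [0.4724 0.034  0.1503] yaw 16.0 tilt [ 0.001  0.    -1.   ] shift cm [-0.12  0.63  0.13] spin 0.1 F [-0.1  0.4 -0.5] M [-0.03 -0.04 -0.05] op 0.129 ff 35.0 q [-0.04  0.65 -0.2   2.1   0.3   0.42 -1.77]
```

View pics/s3.png

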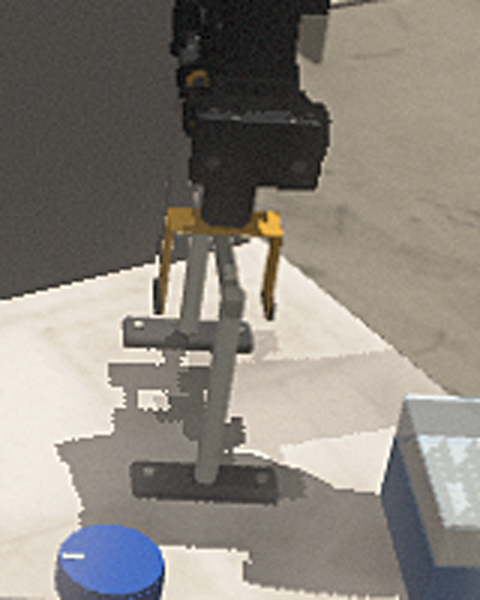

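The guard's legs, at crop (163,270) and (275,270), straddle the bar near (225,270). I'll ease down until it touches.

```bash
python3 -m creep '[{"grip":-1,"tx":0,"ty":0,"tz":0.1,"spin":0},{"grip":-1,"tx":0,"ty":0,"tz":0,"spin":0}]'; python3 -m creep '[{"grip":-1,"tx":0,"ty":0,"tz":0.1,"spin":0},{"grip":-1,"tx":0,"ty":0,"tz":0,"spin":0}]'
```

```text
clock: 6.6
tool_pos: [0.4724, 0.0338, 0.149]
eef_rot: [0.99, 0.139, 0.0, 0.0]
contact_force: [0.0, 0.7, -1.4]
opening: 0.13
finger_force: 35.0
clock: 6.77
tool_pos: [0.4724, 0.0338, 0.1479]
eef_rot: [0.99, 0.139, 0.0, 0.0]
contact_force: [0.2, -0.0, 1.1]
opening: 0.13
finger_force: 35.0
```

```bash
python3 -m creep '[{"grip":-1,"tx":0,"ty":0,"tz":0.1,"spin":0},{"grip":-1,"tx":0,"ty":0,"tz":0,"spin":0}]'
```

```text
clock: 6.93
tool_pos: [0.4725, 0.0338, 0.1477]
eef_rot: [0.99, 0.139, 0.001, 0.0]
contact_force: [-2.1, -1.0, 10.9]
opening: 0.133
finger_force: 35.0
```

Firm contact with the bar. I'll ease off, open and back away straight up.

```bash
python3 -m creep '[{"grip":-1,"tx":0,"ty":0,"tz":-0.1,"spin":0},{"grip":-0.6,"tx":0,"ty":0,"tz":0,"spin":0},{"grip":-0.3,"tx":0,"ty":0,"tz":0,"spin":0},{"grip":0,"tx":0,"ty":0,"tz":0,"spin":0},{"grip":0,"tx":0,"ty":0,"tz":0,"spin":0},{"grip":0,"tx":0,"ty":0,"tz":0,"spin":0}]'
python3 -m creep '[{"grip":0,"tx":0,"ty":0,"tz":-1,"spin":0},{"grip":0,"tx":0,"ty":0,"tz":-2,"spin":0},{"grip":0,"tx":0,"ty":0,"tz":-3,"spin":0},{"grip":0,"tx":0,"ty":0,"tz":-2,"spin":0},{"grip":0.5,"tx":0,"ty":0,"tz":-1.5,"spin":0},{"grip":1,"tx":0,"ty":0,"tz":0,"spin":0}]'
python3 - <<'E'
from h import *
im,d=snap('side'); cv2.imwrite('pics/s4.png',cv2.resize(im[80:330,320:500],(432,600),interpolation=cv2.INTER_CUBIC)[:,:,::-1])
K,D,T=cal('side')
hsv=cv2.cvtColor(im,cv2.COLOR_RGB2HSV).astype(int); m=np.zeros(d.shape,bool); m[80:320,330:460]=1
bm=m&(hsv[...,0]>105)&(hsv[...,0]<125)&(hsv[...,1]>150); P,uv=pts('side',bm,d)
print('cap',P.min(0),P.max(0)); t=P[P[:,2]>.105]; (c,rad)=cv2.minEnclosingCircle((t[:,:2]*1000).astype(np.float32)); print(c,rad)
mk=(hsv[...,1]<90)&(hsv[...,2]>120); bx=np.zeros_like(mk); bx[uv[:,1].min():uv[:,1].max()-15,uv[:,0].min():uv[:,0].max()]=1
w=np.argwhere(mk&bx)[:,::-1]; print(w.mean(0),len(w),onz('side',[w.mean(0)],.11))
goal(.465,.3143,.23,17)
E
```

```text
clock: 7.43
tool_pos: [0.4721, 0.0338, 0.1476]
eef_rot: [0.99, 0.139, -0.0, 0.0]
contact_force: [0.7, -0.2, -0.2]
opening: 0.478
finger_force: 0.0
clock: 7.93
tool_pos: [0.4739, 0.0341, 0.2452]
eef_rot: [0.99, 0.138, 0.003, 0.0]
contact_force: [0.8, 0.1, -0.2]
opening: 0.629
finger_force: 0.0
cap [0.44118285 0.28763387 0.10785724] [0.47063385 0.33606404 0.11324212]
(464.5000305175781, 311.84893798828125) 24.979961395263672
[389.44444444 257.02222222] 45 [[0.45365695 0.2858245  0.11      ]]
 t 7.98 pos [0.473  0.0339 0.2437] yaw 15.9 tilt [ 0.003  0.    -1.   ] shift cm [  6.92 -27.19   1.38] spin -1.1 F [ 0.5 -0.1 -1.4] M [ 0.03 -0.03 -0.03] op 0.67 ff 0.0 q [ 0.02  0.5  -0.29  2.    0.22  0.67 -1.7 ]
```

View pics/s4.png

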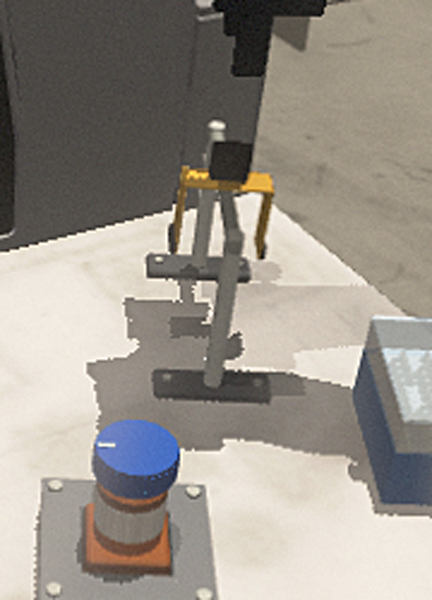

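The guard hangs astride the bar with its tab at crop (230,160), top flat on the bar. The cap is at crop (137,455), with its white mark at (106,444).

```bash
python3 -m creep '[{"grip":1,"tx":0.5,"ty":-2,"tz":0,"spin":0},{"grip":1,"tx":1,"ty":-4,"tz":0,"spin":0},{"grip":1,"tx":1,"ty":-4,"tz":0,"spin":0},{"grip":1,"tx":1,"ty":-4,"tz":0.2,"spin":0},{"grip":1,"tx":1,"ty":-4,"tz":0.2,"spin":0},{"grip":1,"tx":1,"ty":-4,"tz":0.2,"spin":0},{"grip":1,"tx":1,"ty":-4,"tz":0.2,"spin":0},{"grip":1,"tx":0.4,"ty":-1.2,"tz":0.2,"spin":0}]' >/dev/null
python3 - <<'E'
from h import *
L=np.load('last_side.npz'); im,d=L['im'],L['d']
hsv=cv2.cvtColor(im,cv2.COLOR_RGB2HSV).astype(int); m=np.zeros(d.shape,bool); m[240:320,340:420]=1
bm=m&(hsv[...,0]>100)&(hsv[...,0]<130)&(hsv[...,1]>100); P,uv=pts('side',bm,d); t=P[(P[:,2]>.107)&(P[:,2]<.116)]
print(len(P),P.min(0),P.max(0),cv2.minEnclosingCircle((t[:,:2]*1000).astype(np.float32)))
goal(.465,.3143,.1027-.0187,17)
E
```

```text
628 [0.44019066 0.17255471 0.00048243] [0.49073547 0.3377852  0.11367584] ((465.65576171875, 312.5960388183594), 25.552072525024414)
 t 8.65 pos [0.4611 0.3223 0.2312] yaw 16.4 tilt [-0.002  0.005 -1.   ] shift cm [ 0.16  0.95 14.72] spin -0.6 F [ 0.2  0.6 -0.2] M [ 0.11 -0.03  0.07] op 0.996 ff 0.0 q [-0.54  0.62 -0.25  1.76  0.2   0.78 -2.17]
```

```bash
python3 -m creep '[{"grip":1,"tx":0.1,"ty":0.5,"tz":2,"spin":0},{"grip":1,"tx":0,"ty":0,"tz":3,"spin":0},{"grip":1,"tx":0,"ty":0,"tz":3,"spin":0},{"grip":1,"tx":0,"ty":0,"tz":2,"spin":0},{"grip":1,"tx":0,"ty":0,"tz":0,"spin":0}]' >/dev/null
python3 -c "
from h import *
goal(.4653,.314,.084,17)"
```

```text
t 9.07 pos [0.4631 0.307  0.1276] yaw 16.0 tilt [-0.008 -0.007 -1.   ] shift cm [ 0.44 -0.63  4.35] spin -1.0 F [-0.7 -0.5 -0.3] M [-0.02  0.01  0.03] op 1.003 ff 0.0 q [-0.55  0.77 -0.2   1.86  0.26  0.55 -2.21]
```

```bash
python3 -m creep '[{"grip":1,"tx":0.3,"ty":-0.5,"tz":0.5,"spin":0},{"grip":1,"tx":0,"ty":0,"tz":0.5,"spin":0},{"grip":1,"tx":0,"ty":0,"tz":0,"spin":0}]' >/dev/null
python3 -c "
from h import *
goal(.4653,.314,.084,17)"
```

```text
t 9.32 pos [0.4679 0.3161 0.1228] yaw 16.0 tilt [ 0.001  0.001 -1.   ] shift cm [-0.32  0.13  3.88] spin -1.0 F [ 0.1  0.8 -0.4] M [ 0.04  0.01 -0.01] op 1.001 ff 0.0 q [-0.56  0.78 -0.19  1.85  0.26  0.54 -2.22]
```

```bash
python3 -m creep '[{"grip":1,"tx":-0.2,"ty":0.1,"tz":1,"spin":0},{"grip":1,"tx":0,"ty":0,"tz":1.2,"spin":0},{"grip":1,"tx":0,"ty":0,"tz":1,"spin":0},{"grip":1,"tx":0,"ty":0,"tz":0,"spin":0},{"grip":1,"tx":0,"ty":0,"tz":0,"spin":0}]' >/dev/null
python3 -c "
from h import *
goal(.4653,.314,.084,17)"
```

```text
t 9.73 pos [0.4661 0.3139 0.0908] yaw 15.9 tilt [ 0. -0. -1.] shift cm [-0.07 -0.03  0.68] spin -1.1 F [-0.3 -0.5 -0.1] M [ 0.04  0.04 -0.03] op 0.999 ff 0.0 q [-0.57  0.83 -0.17  1.87  0.28  0.46 -2.24]
```

Centred. Next: down the last 6 mm, then close.

```bash
python3 -m creep '[{"grip":0.5,"tx":0,"ty":0,"tz":0.6,"spin":0},{"grip":0.3,"tx":0,"ty":0,"tz":0,"spin":0},{"grip":0.2,"tx":0,"ty":0,"tz":0,"spin":0},{"grip":0.1,"tx":0,"ty":0,"tz":0,"spin":0},{"grip":0,"tx":0,"ty":0,"tz":0,"spin":0},{"grip":-1,"tx":0,"ty":0,"tz":0,"spin":0},{"grip":-1,"tx":0,"ty":0,"tz":0,"spin":0},{"grip":-1,"tx":0,"ty":0,"tz":0,"spin":0}]' 45
python3 -c "
from h import *
goal(.4653,.314,.084,17)"
```

```text
clock: 10.4
tool_pos: [0.4664, 0.3132, 0.0849]
eef_rot: [0.99, 0.138, 0.0, 0.0]
contact_force: [1.1, -1.3, 2.4]
opening: 0.57
finger_force: 45.0
 t 10.4 pos [0.4664 0.3132 0.0849] yaw 15.9 tilt [ 0.    -0.001 -1.   ] shift cm [-0.08 -0.1   0.09] spin -1.1 F [ 1.1 -1.3  2.4] M [-0.41 -0.1   0.02] op 0.57 ff 45.0 q [-0.58  0.84 -0.16  1.88  0.28  0.45 -2.24]
```

```bash
python3 -m creep '[{"grip":-1,"tx":0,"ty":0,"tz":0,"spin":-5},{"grip":-1,"tx":0,"ty":0,"tz":-0.02,"spin":-5},{"grip":-1,"tx":0,"ty":0,"tz":-0.02,"spin":-5},{"grip":-1,"tx":0,"ty":0,"tz":-0.02,"spin":-5},{"grip":-1,"tx":0,"ty":0,"tz":0,"spin":0}]' 50
python3 -c "
from h import *
goal(.4653,.314,.084,96)"
```

```text
clock: 10.82
tool_pos: [0.4657, 0.3134, 0.0852]
eef_rot: [0.951, 0.309, -0.001, 0.0]
contact_force: [-1.3, -1.3, 0.7]
opening: 0.57
finger_force: 50.0
 t 10.82 pos [0.4657 0.3134 0.0852] yaw 36.0 tilt [-0.001 -0.    -1.   ] shift cm [ 0.   -0.07  0.12] spin -60.0 F [-1.3 -1.3  0.7] M [-0.16  0.25  0.02] op 0.57 ff 50.0 q [-0.53  0.84 -0.25  1.87  0.42  0.48 -2.01]
```

```bash
python3 -m creep '[{"grip":-1,"tx":0,"ty":0,"tz":-0.02,"spin":-5},{"grip":-1,"tx":0,"ty":0,"tz":-0.02,"spin":-5},{"grip":-1,"tx":0,"ty":0,"tz":-0.02,"spin":-5},{"grip":-1,"tx":0,"ty":0,"tz":-0.02,"spin":-5},{"grip":-1,"tx":0,"ty":0,"tz":-0.02,"spin":-5},{"grip":-1,"tx":0,"ty":0,"tz":-0.02,"spin":-5},{"grip":-1,"tx":0,"ty":0,"tz":-0.02,"spin":-5}]'
python3 - <<'E'
from h import *
goal(.4653,.314,.084,96)
a,_=snap('side'); b,_=snap('top'); o=np.zeros((400,800,3),np.uint8)
o[:,:400]=cv2.resize(a[210:330,320:440],(400,400),interpolation=cv2.INTER_CUBIC); o[:,400:]=cv2.resize(b[240:360,220:340],(400,400),interpolation=cv2.INTER_CUBIC); cv2.imwrite('pics/c5.png',o[:,:,::-1])
E
```

```text
clock: 11.4
tool_pos: [0.4663, 0.3135, 0.0875]
eef_rot: [0.814, 0.581, 0.0, 0.001]
contact_force: [-1.3, -2.7, 10.8]
opening: 0.569
finger_force: 50.0
 t 11.4 pos [0.4663 0.3135 0.0875] yaw 71.0 tilt [ 0.001 -0.001 -1.   ] shift cm [ 0.02 -0.11  0.35] spin -25.0 F [-1.3 -2.7 10.8] M [-0.67  0.27 -0.08] op 0.569 ff 50.0 q [-0.43  0.86 -0.41  1.87  0.62  0.55 -1.59]
```

View pics/c5.png

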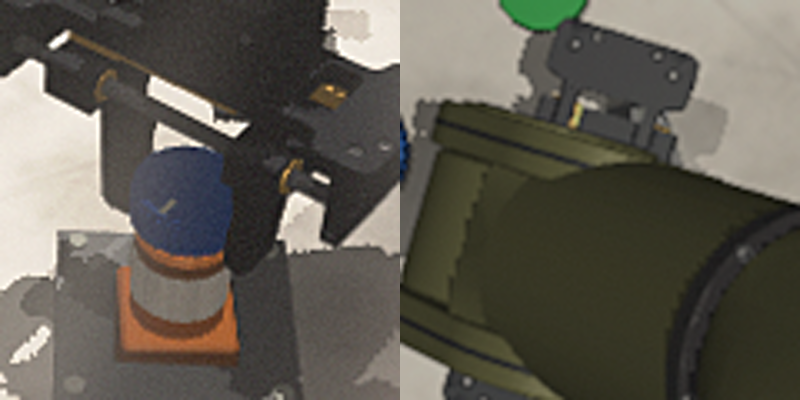

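The side crop shows the white mark at (165,208), so the cap has turned well towards the camera. The jar's foot is still seated in the nest.

```bash
cat >> h.py <<'E'
def mark(u0,v0,z,c=(.4657,.3138)):
    L=np.load('last_side.npz'); im=L['im']; hsv=cv2.cvtColor(im,cv2.COLOR_RGB2HSV).astype(int)
    b=np.zeros(im.shape[:2],bool); b[v0-6:v0+7,u0-8:u0+9]=1
    m=b&(hsv[...,1]<hsv[...,1][b].mean()-60); w=np.argwhere(m)[:,::-1]; p=onz('side',w,z)[:,:2].mean(0)
    print('mark px',w.mean(0),len(w),p.round(4),'angle',np.degrees(np.arctan2(p[1]-c[1],p[0]-c[0])).round(1),'r',np.hypot(*(p-c)).round(4))
E
python3 -c "
from h import *
mark(370,272,.112)"
python3 -m creep '[{"grip":-1,"tx":0,"ty":0,"tz":-0.03,"spin":-5},{"grip":-1,"tx":0,"ty":0,"tz":-0.02,"spin":-5},{"grip":-1,"tx":0,"ty":0,"tz":-0.02,"spin":-5},{"grip":-1,"tx":0,"ty":0,"tz":0,"spin":-5},{"grip":-1,"tx":0,"ty":0,"tz":0,"spin":-2},{"grip":-1,"tx":0,"ty":0,"tz":0,"spin":0}]'
python3 - <<'E'
from h import *
goal(.4653,.314,.084,96)
a,_=snap('side'); cv2.imwrite('pics/c6.png',cv2.resize(a[210:330,320:440],(600,600),interpolation=cv2.INTER_CUBIC)[:,:,::-1])
E
```

```text
clock: 12.0
tool_pos: [0.4663, 0.3131, 0.0879]
eef_rot: [0.689, 0.724, -0.0, 0.001]
contact_force: [-0.2, -1.6, 7.6]
opening: 0.568
finger_force: 50.0
 t 12.0 pos [0.4663 0.3131 0.0879] yaw 92.8 tilt [ 0.    -0.001 -1.   ] shift cm [ 0.09 -0.1   0.39] spin -3.2 F [-0.2 -1.6  7.6] M [-0.63  0.04 -0.03] op 0.568 ff 50.0 q [-0.38  0.87 -0.52  1.86  0.73  0.6  -1.31]Traceback (most recent call last):
  File "<string>", line 3, in <module>
    mark(370,272,.112)
    ~~~~^^^^^^^^^^^^^^
  File "h.py", line 26, in mark
    m=b&(hsv[...,1]<hsv[...,1][b].mean()-60); w=np.argwhere(m)[:,::-1]; p=onz('side',w,z)[:,:2].mean(0)
                                                                          ~~~^^^^^^^^^^^^
  File "h.py", line 14, in onz
    o,d=ray(n,uv); return o+d*((z-o[2])/d[:,2])[:,None]
        ~~~^^^^^^
  File "h.py", line 11, in ray
    K,D,T=cal(n); p=cv2.undistortPoints(np.array(uv,float).reshape(-1,1,2),K,D)[:,0]
                    ~~~~~~~~~~~~~~~~~~~^^^^^^^^^^^^^^^^^^^^^^^^^^^^^^^^^^^^^^^^
cv2.error: OpenCV(4.12.0) /io/opencv/modules/calib3d/src/undistort.dispatch.cpp:347: error: (-215:Assertion failed) CV_IS_MAT(_src) && CV_IS_MAT(_dst) && (_src->rows == 1 || _src->cols == 1) && (_dst->rows == 1 || _dst->cols == 1) && _src->cols + _src->rows - 1 == _dst->rows + _dst->cols - 1 && (CV_MAT_TYPE(_src->type) == CV_32FC2 || CV_MAT_TYPE(_src->type) == CV_64FC2) && (CV_MAT_TYPE(_dst->type) == CV_32FC2 || CV_MAT_TYPE(_dst->type) == CV_64FC2) in function 'cvUndistortPointsInternal'
```

View pics/c6.png

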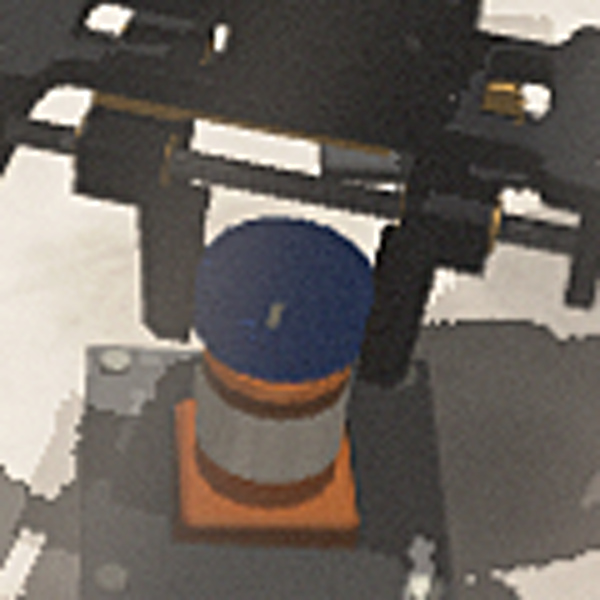

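The mark line now runs from crop (281,303) to (270,328), towards the camera. The jar is still seated.

```bash
python3 -c "
from h import *
p=onz('side',[[376.2,270.6],[374.0,275.6],[363.9,265]],.1125); print(p); c=np.array([.4657,.3138]); 
for q in p[:,:2]: print(np.degrees(np.arctan2(*(q-c)[::-1])))
v=p[1]-p[0]; print('line dir',np.degrees(np.arctan2(v[1],v[0])))"
```

```text
[[0.46409308 0.32410543 0.1125    ]
 [0.46437844 0.33528712 0.1125    ]
 [0.48376905 0.31871826 0.1125    ]]
98.86272079421157
93.51953768337418
15.226607108662623
line dir 88.53813774697878
```

```bash
python3 -m creep '[{"grip":-1,"tx":0,"ty":0,"tz":-0.1,"spin":-2},{"grip":-1,"tx":0,"ty":0,"tz":-0.1,"spin":0},{"grip":-1,"tx":0,"ty":0,"tz":-0.2,"spin":0},{"grip":-1,"tx":0,"ty":0,"tz":-0.2,"spin":0},{"grip":-1,"tx":0,"ty":0,"tz":0,"spin":0}]'
python3 -c "
from h import *
goal(.4663,.3135,.108)"
```

```text
clock: 12.47
tool_pos: [0.4661, 0.3146, 0.0938]
eef_rot: [0.676, 0.737, 0.001, -0.0]
contact_force: [0.7, -0.2, -1.2]
opening: 0.569
finger_force: 50.0
 t 12.47 pos [0.4661 0.3146 0.0938] yaw 94.9 tilt [ 0.     0.001 -1.   ] shift cm [-0.11  0.01 -1.42] spin None F [ 0.7 -0.2 -1.2] M [-0.06 -0.07 -0.04] op 0.569 ff 50.0 q [-0.37  0.87 -0.53  1.86  0.73  0.62 -1.28]
```

```bash
python3 -m creep '[{"grip":-1,"tx":0,"ty":0,"tz":-0.3,"spin":0},{"grip":-1,"tx":0,"ty":0,"tz":-0.4,"spin":0},{"grip":-1,"tx":0,"ty":0,"tz":-0.4,"spin":0},{"grip":-1,"tx":0,"ty":0,"tz":-0.3,"spin":0},{"grip":-1,"tx":0,"ty":0,"tz":0,"spin":0},{"grip":-1,"tx":0,"ty":0,"tz":0,"spin":0},{"grip":-1,"tx":0,"ty":0,"tz":0,"spin":0}]'
python3 - <<'E'
from h import *
goal(.4663,.3135,.108)
a,_=snap('side','side7.png')
E
```

```text
clock: 13.05
tool_pos: [0.4661, 0.3138, 0.1074]
eef_rot: [0.676, 0.737, -0.0, 0.0]
contact_force: [0.5, 0.8, -0.1]
opening: 0.569
finger_force: 50.0
 t 13.05 pos [0.4661 0.3138 0.1074] yaw 94.9 tilt [ 0. -0. -1.] shift cm [-0.03  0.02 -0.06] spin None F [ 0.5  0.8 -0.1] M [ 0.02 -0.08  0.03] op 0.569 ff 50.0 q [-0.36  0.85 -0.55  1.85  0.71  0.65 -1.26]
```

View pics/side7.png

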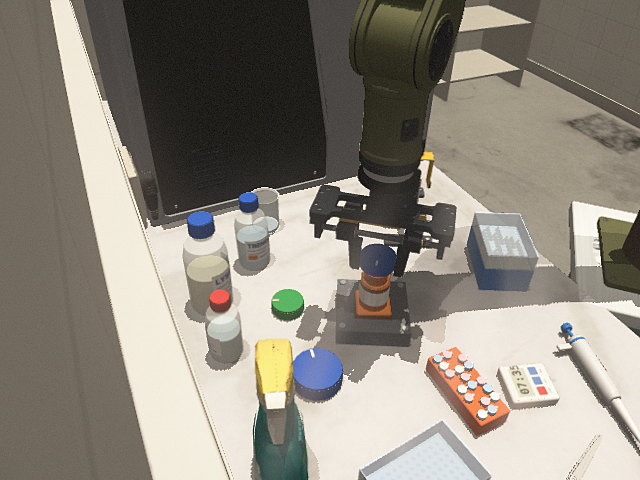

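The cap at (378,262) is held level over the jar, the jar stands in the nest at (375,300), and the guard is still on the bar at about (428,165). I'll hand it in.

```bash
python3 -c "
from plant import workorder
print(workorder.finish_job())"
```

```text
the job is handed in; nothing more can be done
None
```

I handed the job in at about 13 s: the guard hangs astride the bar, and the cap, turned about 79° until free, is held level about 22 mm above its screwed-down height, over the jar still in its nest (the hand-in call returned no verdict).

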